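# Load the warm press with its breaker tripped

## Robot

A 6-joint arm with a two-finger parallel gripper is mounted at the origin on the work surface. World frame = base frame: x ahead of the robot, y to its left, z up, the work surface at z = 0. Lengths are in m, angles in rad, forces in N, time in s.
With the tool pointing down it reaches from about 0.4 to 0.825 m from the base axis. Payload 7 kg.
Tool frame: the origin (TCP) lies midway between the tips of the shut fingers; the grasp point (between the pads) lies arm.hold_point_z behind it (arm.hold_point_z is the distance from the TCP to the grasp point, in m); z points along the fingers, y is the line along which they close (so a half turn about z gives the same grasp; the last joint's range is limited). The gripper opens to 88 mm and grips with 3 to 60 N. Pads are 19 mm wide; open, the fingers measure 130 mm over their backs; the gripper's body (78 mm by 193 mm) begins 47 mm behind the grasp point.
Start: joints at [-0.832, 0.359, 0.012, 0, -1.224, -0.288], TCP at [0.294, -0.608, 0.227] pointing down, gripper open.
Joint ranges: [-3.07, 3.07], [-1.43, 2.12], [-1.02, 1.25], [-3.03, 1.67], [-3.05, -0], [-3.03, 3.03]. Speed limits (rad/s): [2.39, 2.39, 3.01, 3.14, 3.14, 3.14].

## Interface

Orientations are given as [roll, pitch, yaw] about the fixed x, y, z axes, in that order (R = Rz(yaw) Ry(pitch) Rx(roll)).
In Python, from station import arm gives the robot as it stands.
- The arm moves only by the shell command python3 -m crank 'ROWS' [OPENING] [FORCE]. ROWS is JSON, a list that holds one entry, the list of rows, each a list of 4 numbers: the shift along the tool's x, y, z in units of 25 mm (1.0 is 25 mm), then the turn about the tool's z in units of 5 degrees (1.0 is 5 degrees). A call has 1 to 12 rows; each row is the pose to reach, as a shift and turn from the pose commanded when the call began, along the tool's axes at that moment; what a row does not reach only later rows make up. A row lasts 1/8 s, in which the tool goes at most 62.5 mm and 10.7 degrees, less where a joint would pass 70% of its speed; a pose out of reach is approached as far as the arm can. A call with a gripper value outside its range is refused whole. OPENING is the closure, from 0 (fully open) to 1 (shut), set as the call begins (- or left out, the last holds). The fingers move at their own pace and stop on an object; FORCE is the grip in N (left out, the last holds). Time passes only in rows, so rows that repeat a pose let the fingers close. It gives the time, the measured TCP pose, the force, the opening and the grip force at its end, in the units of the state.
- arm.get_state(): the state, without advancing time (a new reading comes with each control period).
- arm.grab_frame(name): name is "scene" or "top"; returns (picture, depth): 384x512x3 uint8, red, green, blue; 384x512 float32, m along the optical axis (not along the pixel's ray), 0 where there is no reading.
- arm.get_calibration(name): a dict with "mtx" (3x3 intrinsics, pixels), "k1" (the pictures are not rectified: a ray, as slopes to the right and down, at radius r is drawn at 1 + k1 r^2 times it, then the intrinsics apply), "R" (3x3) and "t" (3): a world point X has camera coordinates R X + t. Camera axes: x right, y down, z forward; pixel columns grow to the right and rows downward; lengths in m; the calibration is good to about 2 mm. A picture is of the moment at which its call begins. get_calibration takes no time and is no camera call.
- arm.job_done(): hands the job in; it is judged then, once.
Trained networks look in the newest picture that a camera, given by its name, has taken for a name from the list of things; names that differ only in an ending like _2 or _b are one class to them, and where a whole thing is asked for, a point or a joint stands for the part that bears it (a point fixed in the world has none). Each returns a list of dicts, best first, with "score" (0 to 1); they miss things now and then, are a little off and sometimes report something else, mostly with a low value. They report only what shows in the picture. A call takes as long as a camera call. They do not tell look-alikes from the thing itself.
- arm.recognise(thing, camera): "extent" ([left, top, width, height] in pixels, round what is visible of it).
- arm.trace(thing, camera): "mask" (384x512 bool, what is visible of it) and "extent" ([left, top, width, height] in pixels, round what is visible of it).
The state is a dict: "t": time; "q": joint angles; "qd": joint speeds; "joint_efforts": joint torques, N m; "eef_pos": TCP position; "ee_rot": TCP orientation; "force": force on the tool from outside, world axes, zero at the start; "moment": the same for the moment, N m; "width": finger opening in m; "gripper_force": force on a finger pad.
Only numpy, scipy, OpenCV 4.12 (cv2) and the standard library are available. Lean on these libraries where they do the work, as an engineer would, in place of code of your own. Each camera call takes 0.05 s, during which the arm holds its last target. There are 200 camera calls.

## Task

Press the test button on the breaker box so that its lever drops and the press plate is dead. Then stack all the cork blanks squarely on the middle of the plate with one plywood separator between each two (spare separators stay on the rack), lift the tins to find the one full of shot and stand that one on top of the stack, the empty ones staying upright on the bench, and last lift the lever back up until it stays. Leave the other things on the bench alone.

Things in the scene. Friction and masses are not known exactly. Their poses are not given: they have to be found in the camera images.
- breaker: breaker box fixed on the bench, grey, 120 (x) x 150 (y) x 50 mm high, with a white block up to 78 mm high on it (x -50 to +10, y -15 to +70) and a white cheek of the same height (y -62 to -48) right of the lever; origin at the centre of its underside, its -x side is its front and looks towards the robot
- lever (a joint): the breaker's lever, rad: 0 = up (on), leaning 0.20 rad past vertical away from the front against its stop; grows as the lever falls towards the front; 1.55 = down (off), its knob out beyond the front. It turns freely on a hinge along the breaker's y and stays by its weight (0.09 kg) on either side of vertical: lift it past vertical (below 0.20) and it falls home to 0
- lever_knob (a point): centre of the lever's knob: a black bar 24 mm long along the breaker's y, 18 mm thick, 60 mm from the pivot. Its frame turns with the lever; with the lever up it is that of the breaker. Down, it lies 75 mm above the bench and 38 mm in front of the box, free on all sides; up, 121 mm above the bench
- lever_pivot (a point): the lever's hinge axis, 62 mm above the bench, axes as the breaker's
- button (a joint): test button, m: 0 = out, 0.006 = fully pressed (5 N); pressed in by about 4 mm or more it trips the lever, which then drops by itself; it springs back
- button_top (a point): centre of the top of the round grey test button, 22 mm across, standing 10 mm out of the white block, 88 mm above the bench, 75 mm left of the lever (along the breaker's +y); pressed straight down
- plate: press plate fixed on the bench, 150 (x) x 110 (y) x 20 mm high, its aluminium top 130 x 90 mm; origin at the centre of its underside. The stack lies with its long side along the plate's x
- plate_centre (a point): centre of the plate's top face, 20 mm above the bench, marked by a 104 x 54 mm field; axes as the plate's
- rack: wooden bar fixed on the bench, 34 (x) x 245 (y) x 20 mm high, on which the separators lie; origin at the centre of its underside
- blank1: flat cork sole blank, 100 (its x) x 50 (its y) x 20 mm high, about 90 g; origin at the centre of its underside. Two or three of the three are there, lying on the bench in the row before the robot
- blank2: flat cork sole blank, 100 (its x) x 50 (its y) x 20 mm high, about 90 g; origin at the centre of its underside. Two or three of the three are there, lying on the bench in the row before the robot
- blank3: flat cork sole blank, 100 (its x) x 50 (its y) x 20 mm high, about 90 g; origin at the centre of its underside. Two or three of the three are there, lying on the bench in the row before the robot
- sheet1: plywood separator sheet, 60 (its x) x 112 (its y) x 6 mm thick, about 35 g; origin at the centre of its underside. At the start it lies flat on the rack, end to end with the other one and 13 mm over its long sides free
- sheet2: plywood separator sheet, 60 (its x) x 112 (its y) x 6 mm thick, about 35 g; origin at the centre of its underside. At the start it lies flat on the rack, end to end with the other one and 13 mm over its long sides free
- tin1: closed box-shaped metal tin, 66 (its x) x 50 (its y) x 55 mm high, upright on the bench in the row before the robot; origin at the centre of its underside. The three tins look alike. One is filled with shot (0.64 to 0.86 kg), the others are empty (0.17 to 0.23 kg)
- tin2: closed box-shaped metal tin, 66 (its x) x 50 (its y) x 55 mm high, upright on the bench in the row before the robot; origin at the centre of its underside. The three tins look alike. One is filled with shot (0.64 to 0.86 kg), the others are empty (0.17 to 0.23 kg)
- tin3: closed box-shaped metal tin, 66 (its x) x 50 (its y) x 55 mm high, upright on the bench in the row before the robot; origin at the centre of its underside. The three tins look alike. One is filled with shot (0.64 to 0.86 kg), the others are empty (0.17 to 0.23 kg)
- bottle: bystander: white bottle, 52 mm across, 130 mm high; origin at its foot
- tape: bystander: roll of paper tape lying flat, 64 mm across, 24 mm high, between plate and rack; origin at its foot
- screwdriver: bystander: screwdriver lying near the robot
- wrench: bystander: wrench lying beyond the plate
- mug: bystander: white mug, 76 mm across, 90 mm high, on the left
- adapter: bystander: round aluminium pylon adapter, 48 mm across, 35 mm high, near the robot
- brush: bystander: brush lying on the left
Mind the look-alikes: they are no part of the job. Several things have the shape of the breaker; the one meant has the colours described above. What is shaped like the blank2 but black is not meant.

How it is judged:
On the way, in this order (a step that is already met when the one before it is completed fails the run):
1. the test button is pressed in (value of joint button above 0.003 m).
2. the lever has dropped (value of joint lever above 1.3 rad), for 0.2 s.
3. with the lever down, the blanks lie stacked on the plate with a separator between each two (horizontal distance between each of blank1, blank2, blank3 and plate_centre below 0.018 m and angle between the x axis of each of blank1, blank2, blank3 and the x axis of plate, either way round below 0.2 rad and angle between each of blank1, blank2, blank3's own z axis and vertical below 0.06 rad and (z of blank1 in the frame of plate_centre between -0.0025 and 0.0025 m or z of blank1 in the frame of plate_centre between 0.0235 and 0.0285 m or z of blank1 in the frame of plate_centre between 0.0495 and 0.0545 m) and (z of blank2 in the frame of plate_centre between -0.0025 and 0.0025 m or z of blank2 in the frame of plate_centre between 0.0235 and 0.0285 m or z of blank2 in the frame of plate_centre between 0.0495 and 0.0545 m) and (z of blank3 in the frame of plate_centre between -0.0025 and 0.0025 m or z of blank3 in the frame of plate_centre between 0.0235 and 0.0285 m or z of blank3 in the frame of plate_centre between 0.0495 and 0.0545 m) and value of joint lever above 1.3 rad), for 0.3 s.
4. with the lever down, the full tin stands on the top blank (all of step 3 and horizontal distance between tin2 and plate_centre below 0.02 m and angle between tin2's own z axis and vertical below 0.08 rad and (z of tin2 in the frame of blank1 between 0.0175 and 0.0225 m or z of tin2 in the frame of blank2 between 0.0175 and 0.0225 m or z of tin2 in the frame of blank3 between 0.0175 and 0.0225 m)), for 0.3 s.
5. the lever is back up and stays (value of joint lever below 0.1 rad), for 0.3 s.
At the end, for the whole second after the job is handed in: Blanks level and centred on the plate (18 mm, 0.2 rad), exactly one separator between each two (heights +-2.5 mm), spare separators on the rack, the full tin upright on the top blank (20 mm), empty tins upright on the bench, lever up (under 0.1 rad), button out, all at rest (horizontal distance between each of blank1, blank2, blank3 and plate_centre below 0.018 m and angle between the x axis of each of blank1, blank2, blank3 and the x axis of plate, either way round below 0.2 rad and angle between each of blank1, blank2, blank3's own z axis and vertical below 0.06 rad and (z of blank1 in the frame of plate_centre between -0.0025 and 0.0025 m or z of blank1 in the frame of plate_centre between 0.0235 and 0.0285 m or z of blank1 in the frame of plate_centre between 0.0495 and 0.0545 m) and (z of blank2 in the frame of plate_centre between -0.0025 and 0.0025 m or z of blank2 in the frame of plate_centre between 0.0235 and 0.0285 m or z of blank2 in the frame of plate_centre between 0.0495 and 0.0545 m) and (z of blank3 in the frame of plate_centre between -0.0025 and 0.0025 m or z of blank3 in the frame of plate_centre between 0.0235 and 0.0285 m or z of blank3 in the frame of plate_centre between 0.0495 and 0.0545 m) and ((horizontal distance between sheet1 and plate_centre below 0.018 m and angle between the y axis of sheet1 and the x axis of plate, either way round below 0.2 rad and angle between sheet1's own z axis and vertical below 0.06 rad and (z of sheet1 in the frame of plate_centre between 0.0175 and 0.0225 m or z of sheet1 in the frame of plate_centre between 0.0435 and 0.0485 m)) or (horizontal distance between sheet1 and rack below 0.11 m and z of sheet1 in the frame of rack between 0.016 and 0.024 m)) and ((horizontal distance between sheet2 and plate_centre below 0.018 m and angle between the y axis of sheet2 and the x axis of plate, either way round below 0.2 rad and angle between sheet2's own z axis and vertical below 0.06 rad and (z of sheet2 in the frame of plate_centre between 0.0175 and 0.0225 m or z of sheet2 in the frame of plate_centre between 0.0435 and 0.0485 m)) or (horizontal distance between sheet2 and rack below 0.11 m and z of sheet2 in the frame of rack between 0.016 and 0.024 m)) and horizontal distance between tin2 and plate_centre below 0.02 m and angle between tin2's own z axis and vertical below 0.08 rad and (z of tin2 in the frame of blank1 between 0.0175 and 0.0225 m or z of tin2 in the frame of blank2 between 0.0175 and 0.0225 m or z of tin2 in the frame of blank3 between 0.0175 and 0.0225 m) and height (world z) of each of tin1, tin3 below 0.01 m and angle between each of tin1, tin3's own z axis and vertical below 0.1 rad and value of joint lever below 0.1 rad and value of joint button below 0.002 m and linear speed of each of blank1, blank2, blank3, sheet1, sheet2, tin2 below 0.02 m/s); the robot touches nothing.
It fails at once if a bystander is pushed more than 5 cm or toppled (distance of any of bottle, tape, screwdriver, wrench, mug, adapter, brush from where it was at the start of the episode above 0.05 m or angle between any of bottle, mug, adapter, tape's own z axis and vertical above 0.6 rad).
Of blank1, blank2, blank3 only 2 to 3 are there at a start; the rules pass over those that are not, and their reading is None.
At some moment in a run one of tin1, tin3 may be knocked a few centimetres aside while the robot is not near it.
It also fails if it takes over 210 s, if anything falls off the work surface, if the arm or the gripper's body presses on something with over 40 N, if the wrist force passes 120 N, or if a joint passes its speed limit or range.

## Working session

There is one attempt and no reset: what is moved stays moved. The work goes in short steps, Python scripts to look and compute and a shell command to move; the robot and the scene stay as the last step left them, time stands still between calls to the robot, and variables do not carry over. Pictures are saved under pics/ and viewed, at most 14 in all, crops included, and the job is handed in when it is done.

```bash
ls; mkdir -p pics; python3 - <<'E'
from station import arm
import cv2,numpy as np
s=arm.get_state();print({k:np.round(v,3).tolist() for k,v in s.items()},arm.hold_point_z)
for n in("top","scene"):
    p,d=arm.grab_frame(n);cv2.imwrite(f"pics/{n}0.png",cv2.cvtColor(p,cv2.COLOR_RGB2BGR));c=arm.get_calibration(n);print(n,{k:np.round(v,3).tolist() for k,v in c.items()})
E
```

```text
pics
{'t': 0.0, 'q': [-0.832, 0.359, 0.011, -0.0, -1.224, -0.288], 'qd': [-0.0, -0.0, 0.002, -0.0, -0.0, -0.001], 'joint_efforts': [0.001, -58.271, 29.307, 6.997, 0.007, -0.0], 'eef_pos': [0.294, -0.607, 0.226], 'ee_rot': [3.14, -0.0, -2.691], 'force': [-0.176, -0.593, 0.122], 'moment': [0.012, -0.029, -0.007], 'gripper_force': 0.0, 'width': 0.088} 0.0188
top {'mtx': [[366.535, 0.0, 251.959], [0.0, 366.535, 193.013], [0.0, 0.0, 1.0]], 'k1': 0.041, 'R': [[-0.0, -1.0, 0.011], [-0.998, -0.0, -0.063], [0.063, -0.011, -0.998]], 't': [-0.013, 0.512, 1.316]}
scene {'mtx': [[456.818, 0.0, 260.551], [0.0, 456.818, 189.158], [0.0, 0.0, 1.0]], 'k1': -0.004, 'R': [[0.795, 0.607, 0.022], [0.338, -0.412, -0.846], [-0.504, 0.68, -0.533]], 't': [-0.378, -0.079, 1.83]}
```

View pics/top0.png

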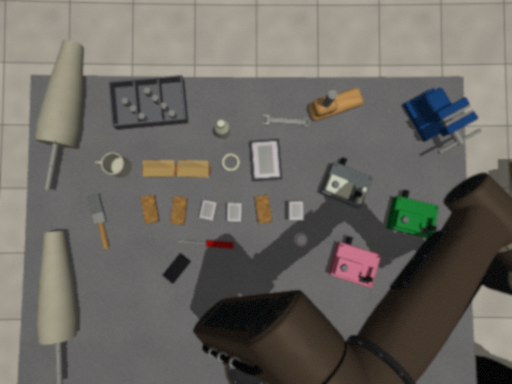

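View pics/scene0.png

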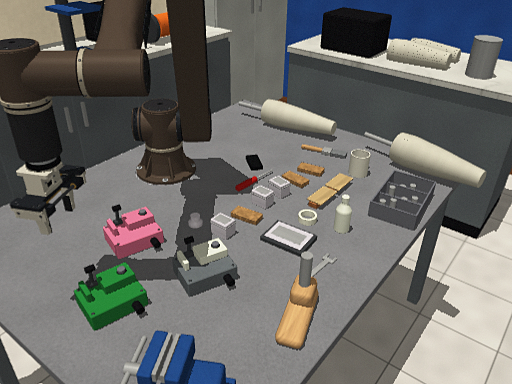

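The top view shows the blanks at (150,208), (178,210) and (263,208). The tins are at (208,210), (234,212) and (296,211), the separators on the rack at (176,169), and the plate at (265,159). There are three breaker shapes: grey/white (347,183), green (413,215) and pink (355,262). The grey one with white parts fits the description. The black blank look-alike at (177,268) isn't part of the job. Next I'll measure everything and confirm with a crop.

```bash
cat > h.py <<'E'
from station import arm
import cv2,numpy as np
def cal(n):
    c=arm.get_calibration(n);return {k:np.array(v,float) for k,v in c.items()}
def world(n,d):
    "HxWx3 world points from depth"
    c=cal(n);k=c['mtx'];h,w=d.shape
    uv=np.stack(np.meshgrid(np.arange(w),np.arange(h)),-1).reshape(-1,1,2).astype(float)
    p=cv2.undistortPoints(uv,k,np.array([float(c['k1']),0,0,0,0])).reshape(h,w,2)
    X=np.dstack([p,np.ones((h,w))])*d[...,None]
    return (X-c['t'])@c['R']
def proj(n,X):
    c=cal(n);return cv2.projectPoints(np.array(X,float).reshape(-1,1,3),cv2.Rodrigues(c['R'])[0],c['t'],c['mtx'],np.array([float(c['k1']),0,0,0,0]))[0].reshape(-1,2)
def rect(P):
    (c,s,a)=cv2.minAreaRect((P[:,:2]*1000).astype(np.float32));c=np.array(c)/1000;s=np.array(s)/1000
    if s[0]<s[1]: s=s[::-1];a+=90   # a = angle of long side
    return np.round(c,4),np.round(s,3),round((a+90)%180-90,1)
def plan(xy,z,yaw,dz=0):
    "shift (25mm) and turn (5deg) from present TCP pose; yaw = deg of tool y (closing line), mod 180. z of TCP"
    s=arm.get_state();from_=np.array(s['eef_pos']);r=s['ee_rot']
    from scipy.spatial.transform import Rotation as Ro
    R=Ro.from_euler('xyz',r).as_matrix()
    d=R.T@(np.array([*xy,z])-from_)/.025
    cur=np.degrees(np.arctan2(R[1,1],R[0,1]))
    t=(cur-yaw+90)%180-90   # tool z down: + turn reduces yaw
    print('shift',np.round(d,2),'turn',round(t/5,2),'alt',round((t-np.sign(t)*180)/5,2),'q6',round(s['q'][5],2))
E
python3 - <<'E'
from h import *
p,d=arm.grab_frame("top");W=world("top",d);np.save("W0.npy",W)
for t in["blank1","tin1","sheet1","plate","rack","breaker","lever_knob","button_top","tape","bottle","adapter"]:
    for r in arm.trace(t,"top"):
        if r['score']<.3: continue
        m=r['mask'];P=W[m];z=np.percentile(P[:,2],80);Q=P[abs(P[:,2]-z)<.006]
        print(t,round(r['score'],2),np.array(r['extent']).round().astype(int),'z',round(z,4),*rect(Q) if len(Q)>3 else '')
c=p[140:230,300:400];cv2.imwrite("pics/c1.png",cv2.cvtColor(cv2.resize(c,None,fx=6,fy=6,interpolation=cv2.INTER_CUBIC),cv2.COLOR_RGB2BGR))
E
```

```text
blank1 0.9 [141 192  16  30] z 0.0223 [0.4532 0.3574] [0.099 0.051] 10.9
blank1 0.8 [253 194  17  31] z 0.022 [ 0.4523 -0.0506] [0.099 0.049] 8.0
blank1 0.71 [169 198  18  26] z 0.0224 [0.4488 0.2543] [0.097 0.05 ] -6.0
blank1 0.71 [161 253  30  30] z 0.0231 [0.2442 0.2585] [0.097 0.049] -39.1
tin1 0.88 [289 201  14  21] z 0.0574 [ 0.4458 -0.1658] [0.063 0.053] -0.0
tin1 0.83 [227 200  11  22] z 0.0575 [0.4423 0.0528] [0.063 0.046] 0.1
tin1 0.56 [195 203  19  21] z 0.0573 [0.4491 0.1457] [0.065 0.049] -12.5
sheet1 0.94 [145 160  29  16] z 0.0289 [0.6012 0.3263] [0.109 0.059] 89.9
sheet1 0.65 [177 162  30  15] z 0.0291 [0.6007 0.2039] [0.111 0.058] 86.4
plate 0.92 [249 138  32  46] z 0.0222 [ 0.6336 -0.0594] [0.15  0.109] 3.9
rack 0.42 [171 162  39  12] z 0.0242 [0.6092 0.2095] [0.128 0.033] -81.4
breaker 0.68 [320 158  53  51] z 0.0781 [ 0.5233 -0.3392] [0.133 0.063] 67.6
breaker 0.64 [330 235  48  52] z 0.0777 [ 0.2405 -0.3636] [0.131 0.059] 72.5
breaker 0.62 [384 191  51  46] z 0.0775 [ 0.4071 -0.5737] [0.135 0.059] 76.7
lever_knob 0.64 [420 225  14   8] z 0.1284 [ 0.3908 -0.6007] [0.02 0.01] -89.5
lever_knob 0.44 [348 192  18  11] z 0.1281 [ 0.5011 -0.3658] [0.022 0.017] 74.4
button_top 0.37 [402 219   2   4] z 0.0885 [ 0.4165 -0.5351] [0.015 0.01 ] -90.0
tape 0.58 [220 153  18  17] z 0.0268 [0.6248 0.0674] [0.063 0.048] 6.8
tape 0.5 [322 156  49  52] z 0.0781 [ 0.5233 -0.3392] [0.133 0.063] 67.6
bottle 0.7 [213 122  16  21] z 0.1084 [0.7346 0.0927] [0.023 0.007] -61.9
adapter 0.49 [265 116  44  10] z 0.0104 [ 0.782  -0.1338] [0.17  0.035] 85.1
```

View pics/c1.png

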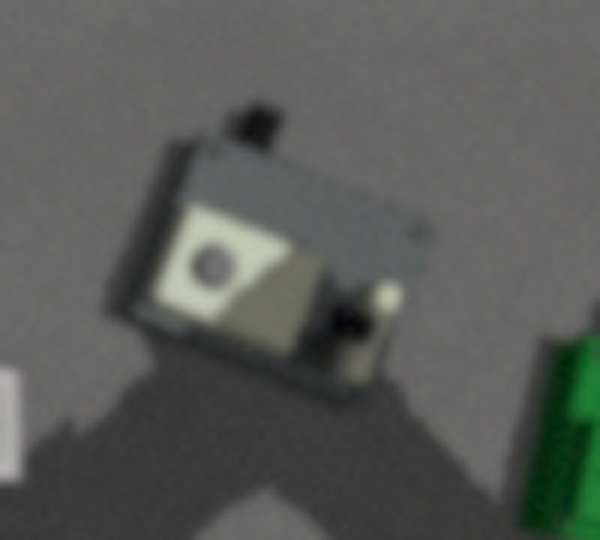

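The crop confirms the grey box with the white block. Its button is at about px (335,184) and the lever knob at (358,193), with the lever up. Next I'll plan the button press.

```bash
cat >> h.py <<'E'
def chain(calls):
    "calls: list of calls, each a list of waypoints (x,y,z,closing-line deg or None); prints rows' numbers relative to each call's start"
    from scipy.spatial.transform import Rotation as Ro
    s=arm.get_state();p=np.array(s['eef_pos']);yaw=np.degrees(s['ee_rot'][2])
    for i,c in enumerate(calls):
        R=Ro.from_euler('xyz',[180,0,yaw],degrees=True).as_matrix();y=yaw;q=p
        for (X,Y,Z,cl) in c:
            if cl is not None:
                q1=np.degrees(np.arctan2(Y,X))
                cand=[cl+90+180*k for k in range(-4,4)]
                cand=[a for a in cand if abs(a-q1+90)<125]
                y=min(cand,key=lambda a:abs(a-yaw))
            n=np.array([X,Y,Z]);v=R.T@(n-p)/.025
            print(i,np.round([*v,(yaw-y)/5],2).tolist(),'rows>=',int(np.ceil(max(np.linalg.norm(n-q)/.0625,abs(y-yaw)/10.7))));q=n
        p=q;yaw=y
E
python3 - <<'E'
from h import *
W=np.load("W0.npy");P=W[178:191,329:343].reshape(-1,3);B=P[P[:,2]>.085];print(len(B),np.round(B.mean(0),4),np.round(np.ptp(B,axis=0),4))
P=W[150:205,318:375].reshape(-1,3);K=P[P[:,2]>.115];print(len(K),K.mean(0).round(4))
b=B.mean(0)[:2]
chain([[(*b,.13,67.6)],[(*b,.0835,67.6)]])
E
```

```text
30 [ 0.5408 -0.3004  0.0883] [0.0278 0.0248 0.0083]
47 [ 0.4917 -0.3188  0.2826]
0 [-14.24, 6.76, 3.86, 9.65] rows>= 7
1 [0.0, -0.0, 1.86, 0.0] rows>= 1
```

```bash
python3 -m crank '[[[-7.1,3.4,0,5],[-14.24,6.76,0,9.65],[-14.24,6.76,0,9.65],[-14.24,6.76,0,9.65],[-14.24,6.76,0,9.65],[-14.24,6.76,0,9.65],[-14.24,6.76,0,9.65],[-14.24,6.76,0,9.65],[-14.24,6.76,2,9.65],[-14.24,6.76,4,9.65],[-14.24,6.76,4,9.65],[-14.24,6.76,4,9.65]]]' 1
python3 - <<'E'
from h import *
chain([[(.5408,-.3004,.0835,67.6)]])
E
```

```text
t: 2.2
eef_pos: [0.5416, -0.3014, 0.1285]
ee_rot: [-3.141, 0.002, 2.75]
force: [0.0, -0.1, 1.3]
width: 0.0001
gripper_force: 0.0
0 [0.05, 0.02, 1.8, 35.99] rows>= 17
```

```bash
sed -i "s/yaw=np.degrees(s\['ee_rot'\]\[2\])$/yaw=np.degrees(s['ee_rot'][2]);u=np.degrees(s['q'][0]+s['q'][5])-90;yaw+=360*round((u-yaw)\/360);assert abs(u-yaw)<5,(u,yaw)/" h.py
python3 -m crank '[[[0,0,0.8,0],[0,0,1.5,0],[0,0,1.65,0],[0,0,1.75,0],[0,0,1.82,0],[0,0,1.82,0],[0,0,1.82,0],[0,0,1.82,0]]]'
python3 - <<'E'
from h import *
s=arm.get_state()
p,d=arm.grab_frame("scene");cv2.imwrite("pics/s1.png",cv2.cvtColor(cv2.resize(p[220:310,150:270],None,fx=5,fy=5),cv2.COLOR_RGB2BGR))
chain([[(.5408,-.3004,.15,67.6)]])
E
```

```text
t: 3.2
eef_pos: [0.5411, -0.3005, 0.0823]
ee_rot: [-3.141, 0.001, 2.751]
force: [-2.7, 1.7, 7.5]
width: 0.0004
gripper_force: 3.9
0 [0.01, -0.0, -2.71, -0.0] rows>= 2
```

View pics/s1.png

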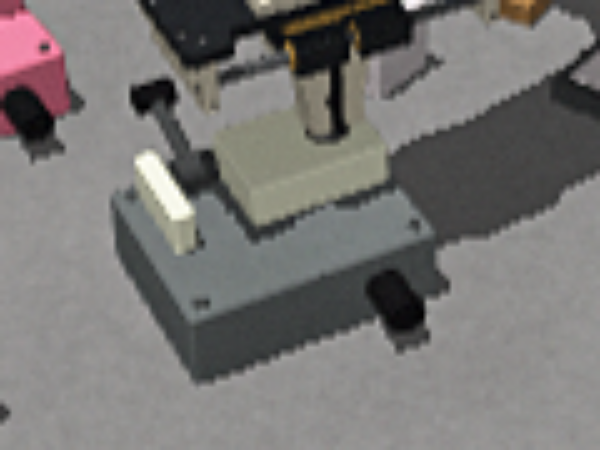

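The fingertips have the button fully pressed and the lever is falling forward (knob at about px (154,93) in the crop). I'll retreat and pick the nearest blank.

```bash
python3 -m crank '[[[0,0,-2,0],[0,0,-4,0],[0,0,-4,0],[0,0,-4,0]]]'
python3 - <<'E'
from h import *
b=(.4523,-.0506);p=(.6336,-.0594)
chain([[(*b,.16,98)],[(*b,.06,98),(*b,.004,98)],[(*b,.1,98),(*p,.1,93.9)],[(*p,.04,93.9),(*p,.0265,93.9)],[(*p,.12,93.9)]])
E
```

```text
t: 3.75
eef_pos: [0.5408, -0.3002, 0.1811]
ee_rot: [3.141, 0.001, 2.75]
force: [0.4, -1.3, -0.8]
width: 0.0002
gripper_force: 0.0
0 [7.08, 7.88, 0.84, -6.09] rows>= 5
1 [-0.0, -0.0, 4.0, 0.0] rows>= 2
1 [-0.0, -0.0, 6.24, 0.0] rows>= 1
2 [0.0, 0.0, -3.84, 0.0] rows>= 2
2 [-7.13, -1.36, -3.84, 0.82] rows>= 3
3 [0.0, -0.0, 2.4, 0.0] rows>= 1
3 [0.0, -0.0, 2.94, 0.0] rows>= 1
4 [0.0, 0.0, -3.74, 0.0] rows>= 2
```

```bash
python3 -m crank '[[[3.5,4,0,-3],[7.08,7.88,0.84,-6.09],[7.08,7.88,0.84,-6.09],[7.08,7.88,0.84,-6.09],[7.08,7.88,0.84,-6.09],[7.08,7.88,0.84,-6.09],[7.08,7.88,0.84,-6.09],[7.08,7.88,0.84,-6.09],[7.08,7.88,0.84,-6.09]]]' 0.25
python3 -m crank '[[[0,0,2,0],[0,0,4,0],[0,0,5.5,0],[0,0,6.2,0],[0,0,6.2,0],[0,0,6.2,0]]]'
python3 -m crank '[[[0,0,0,0],[0,0,0,0],[0,0,0,0],[0,0,-0.5,0],[0,0,-2,0],[0,0,-2,0]]]' 1 15
python3 - <<'E'
from h import *
p=(.6336,-.0594)
x,y,z=arm.get_state()['eef_pos']
chain([[(x,y,.1,98),(*p,.1,93.9)],[(*p,.04,93.9),(*p,.0265,93.9)],[(*p,.12,93.9)]])
E
```

```text
t: 4.88
eef_pos: [0.4525, -0.0514, 0.1598]
ee_rot: [-3.141, -0.0, -3.003]
force: [-0.1, -0.2, -0.6]
width: 0.0656
gripper_force: 0.0
t: 5.62
eef_pos: [0.453, -0.0508, 0.0057]
ee_rot: [-3.142, 0.001, -3.002]
force: [-0.6, 0.2, 0.5]
width: 0.0657
gripper_force: 0.0
t: 6.38
eef_pos: [0.4543, -0.0502, 0.058]
ee_rot: [3.141, 0.005, -3.001]
force: [0.4, 0.2, -1.2]
width: 0.0498
gripper_force: 15.0
0 [-0.0, 0.0, -1.68, 0.01] rows>= 1
0 [-7.05, -1.37, -1.68, 0.83] rows>= 3
1 [0.0, -0.0, 2.4, 0.0] rows>= 1
1 [0.0, -0.0, 2.94, 0.0] rows>= 1
2 [0.0, 0.0, -3.74, 0.0] rows>= 2
```

```bash
python3 -m crank '[[[0,0,-1.68,0],[-2,-0.4,-1.68,0.3],[-5,-1,-1.68,0.6],[-7.05,-1.37,-1.68,0.83],[-7.05,-1.37,-1.68,0.83],[-7.05,-1.37,-1.68,0.83],[-7.05,-1.37,-1.68,0.83],[-7.05,-1.37,0.7,0.83],[-7.05,-1.37,1.1,0.83],[-7.05,-1.37,1.26,0.83],[-7.05,-1.37,1.26,0.83],[-7.05,-1.37,1.26,0.83]]]'
python3 -m crank '[[[0,0,0,0],[0,0,0,0],[0,0,-1.5,0],[0,0,-3.7,0],[0,0,-3.7,0],[0,0,-3.7,0]]]' 0.25
python3 - <<'E'
from h import *
p,d=arm.grab_frame("top");W=world("top",d)
cv2.imwrite("pics/t2.png",cv2.cvtColor(cv2.resize(p[130:240,130:310],None,fx=4,fy=4,interpolation=cv2.INTER_CUBIC),cv2.COLOR_RGB2BGR))
# sheet by rack: choose sheet nearer plate
s=(.6007,.2039);p=(.6336,-.0594)
chain([[(*s,.14,-2)],[(*s,.06,-2),(*s,.012,-2)],[(*s,.1,-2)],[(*p,.1,93.9)],[(*p,.034,93.9)],[(*p,.12,93.9)]])
E
```

```text
t: 7.88
eef_pos: [0.6324, -0.0599, 0.025]
ee_rot: [3.142, 0.002, -3.074]
force: [0.9, -0.1, -0.1]
width: 0.05
gripper_force: 15.0
t: 8.62
eef_pos: [0.6315, -0.0599, 0.1161]
ee_rot: [3.141, 0.0, -3.074]
force: [-1.0, 0.5, -0.1]
width: 0.0655
gripper_force: 0.0
0 [0.5, 10.62, -0.99, -16.83] rows>= 8
1 [-0.0, -0.0, 3.2, 0.0] rows>= 2
1 [-0.0, -0.0, 5.12, 0.0] rows>= 1
2 [0.0, 0.0, -3.52, 0.0] rows>= 2
3 [10.48, -1.68, -0.0, 16.82] rows>= 8
4 [0.0, -0.0, 2.64, 0.0] rows>= 2
5 [0.0, 0.0, -3.44, 0.0] rows>= 2
```

View pics/t2.png

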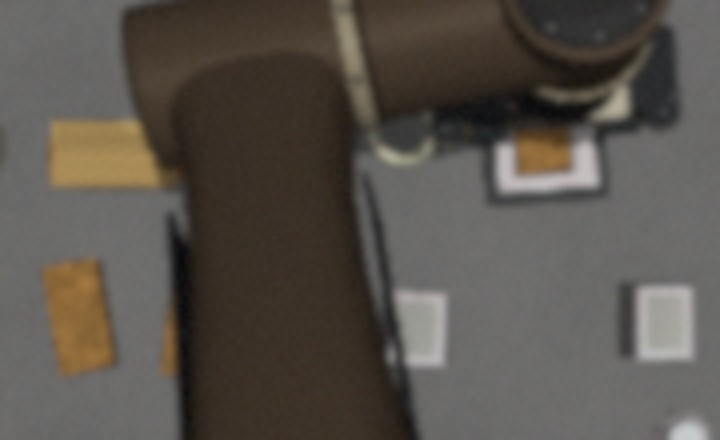

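```bash
python3 -m crank '[[[0,1,-1,0],[0.2,4,-1,-5],[0.5,10.62,-1,-16.83],[0.5,10.62,-1,-16.83],[0.5,10.62,-1,-16.83],[0.5,10.62,-1,-16.83],[0.5,10.62,-1,-16.83],[0.5,10.62,-1,-16.83],[0.5,10.62,-1,-16.83],[0.5,10.62,-1,-16.83],[0.5,10.62,-1,-16.83],[0.5,10.62,-1,-16.83]]]' 0.14
python3 - <<'E'
from h import *
p,d=arm.grab_frame("top")
s=(.6007,.2039);p=(.6336,-.0594)
chain([[(*s,.06,-2),(*s,.008,-2)],[(*s,.1,-2)],[(*p,.1,93.9)],[(*p,.0295,93.9)],[(*p,.12,93.9)]])
E
```

```text
t: 10.18
eef_pos: [0.6011, 0.2039, 0.1407]
ee_rot: [3.141, -0.0, -1.607]
force: [-0.3, 0.1, 0.6]
width: 0.0755
gripper_force: 0.0
0 [0.0, 0.02, 3.23, -0.01] rows>= 2
0 [0.0, 0.02, 5.31, -0.01] rows>= 1
1 [0.0, 0.0, -3.68, 0.0] rows>= 2
2 [10.48, -1.68, -0.0, 16.82] rows>= 8
3 [0.0, -0.0, 2.82, 0.0] rows>= 2
4 [0.0, 0.0, -3.62, 0.0] rows>= 2
```

```bash
python3 -m crank '[[[0,0,2,0],[0,0,4,0],[0,0,4.8,0],[0,0,5.2,0],[0,0,5.31,0],[0,0,5.31,0],[0,0,5.31,0]]]'
python3 -m crank '[[[0,0,0,0],[0,0,0,0],[0,0,0,0],[0,0,-0.5,0],[0,0,-2,0],[0,0,-3.68,0],[0,0,-3.68,0]]]' 1 8
python3 - <<'E'
from h import *
p=(.6336,-.0594)
chain([[(*p,.1,93.9)],[(*p,.0295,93.9)],[(*p,.12,93.9)]])
E
```

```text
t: 11.1
eef_pos: [0.6019, 0.2044, 0.0095]
ee_rot: [-3.14, 0.001, -1.605]
force: [0.6, -0.2, 0.6]
width: 0.0754
gripper_force: 0.0
t: 11.98
eef_pos: [0.6036, 0.2053, 0.1051]
ee_rot: [-3.135, 0.004, -1.604]
force: [0.5, 0.9, -0.4]
width: 0.0599
gripper_force: 8.0
0 [10.54, -1.56, 0.2, 16.83] rows>= 8
1 [0.0, -0.0, 2.82, 0.0] rows>= 2
2 [0.0, 0.0, -3.62, 0.0] rows>= 2
```

```bash
python3 -m crank '[[[2,-0.3,0,3],[10.5,-1.65,0,16.83],[10.5,-1.65,0,16.83],[10.5,-1.65,0,16.83],[10.5,-1.65,0,16.83],[10.5,-1.65,0,16.83],[10.5,-1.65,0,16.83],[10.5,-1.65,0,16.83],[10.5,-1.65,0,16.83],[10.5,-1.65,0,16.83],[10.5,-1.65,0,16.83],[10.5,-1.65,0,16.83]]]'
python3 -m crank '[[[0,0,0,0],[0,0,0,0]]]'
python3 - <<'E'
from h import *
p=(.6336,-.0594)
chain([[(*p,.0295,93.9)],[(*p,.12,93.9)]])
E
```

```text
t: 13.48
eef_pos: [0.6334, -0.0597, 0.1003]
ee_rot: [3.142, -0.0, -3.073]
force: [0.4, -0.7, -0.4]
width: 0.0598
gripper_force: 8.0
t: 13.72
eef_pos: [0.6334, -0.0597, 0.1003]
ee_rot: [3.142, -0.0, -3.074]
force: [0.1, 0.1, -0.6]
width: 0.0597
gripper_force: 8.0
0 [-0.01, 0.01, 2.83, -0.0] rows>= 2
1 [0.0, 0.0, -3.62, 0.0] rows>= 2
```

```bash
python3 -m crank '[[[0,0,1.5,0],[0,0,2.4,0],[0,0,2.7,0],[0,0,2.83,0],[0,0,2.83,0],[0,0,2.83,0],[0,0,2.83,0]]]'
python3 -m crank '[[[0,0,0,0],[0,0,0,0],[0,0,-1.5,0],[0,0,-3.6,0],[0,0,-3.6,0],[0,0,-3.6,0],[0,0,-3.6,0]]]' 0.18
python3 - <<'E'
from h import *
b=(.4488,.2543)
chain([[(*b,.12,84)],[(*b,.004,84)]])
E
```

```text
t: 14.6
eef_pos: [0.6338, -0.0597, 0.0302]
ee_rot: [3.141, 0.001, -3.074]
force: [-0.4, 0.1, -1.2]
width: 0.0597
gripper_force: 8.0
t: 15.48
eef_pos: [0.6326, -0.0598, 0.1183]
ee_rot: [-3.141, -0.002, -3.074]
force: [-0.1, -0.3, -0.5]
width: 0.0718
gripper_force: 0.0
0 [6.49, 13.03, -0.07, -34.03] rows>= 16
1 [0.0, -0.0, 4.64, 0.0] rows>= 2
```

```bash
sed -i 's/<125/<162/' h.py; python3 - <<'E'
from h import *
b=(.4488,.2543)
chain([[(*b,.12,84)],[(*b,.004,84)]])
p,d=arm.grab_frame("top");W=world("top",d)
P=W[140:185,245:285].reshape(-1,3)
for a,bb in((.042,.056),(.0,.0)): 
    Q=P[(P[:,2]>a)&(P[:,2]<bb)]
    if len(Q)>5: print(len(Q),rect(Q),Q.mean(0))
E
```

```text
0 [6.49, 13.03, -0.07, 1.97] rows>= 6
1 [0.0, -0.0, 4.64, 0.0] rows>= 2
223 (array([ 0.6117, -0.0586]), array([0.079, 0.059]), 3.8) [ 0.59797639 -0.05942253  0.04651623]
```

```bash
python3 -m crank '[[[1.6,3.2,0,0.5],[6.49,13.03,0,1.97],[6.49,13.03,0,1.97],[6.49,13.03,0,1.97],[6.49,13.03,0,1.97],[6.49,13.03,0,1.97],[6.49,13.03,0,1.97],[6.49,13.03,0,1.97],[6.49,13.03,0,1.97],[6.49,13.03,0,1.97]]]' 0.22
python3 -m crank '[[[0,0,2,0],[0,0,3.5,0],[0,0,4.3,0],[0,0,4.6,0],[0,0,4.6,0],[0,0,4.6,0]]]'
python3 -m crank '[[[0,0,0,0],[0,0,0,0],[0,0,0,0],[0,0,-0.5,0],[0,0,-2.5,0],[0,0,-4.6,0],[0,0,-4.6,0],[0,0,-4.6,0],[0,0,-4.6,0]]]' 1 15
python3 - <<'E'
from h import *
p=(.6336,-.0594)
chain([[(*p,.12,93.9)],[(*p,.0525,93.9)],[(*p,.12,93.9)]])
E
```

```text
t: 16.77
eef_pos: [0.45, 0.2533, 0.1194]
ee_rot: [-3.141, -0.0, 3.036]
force: [-0.1, -0.1, 0.5]
width: 0.0684
gripper_force: 0.0
t: 17.52
eef_pos: [0.4501, 0.2547, 0.0055]
ee_rot: [3.14, 0.001, 3.037]
force: [0.2, 0.3, -0.7]
width: 0.0684
gripper_force: 0.0
t: 18.65
eef_pos: [0.4489, 0.2536, 0.1186]
ee_rot: [-3.14, -0.001, 3.037]
force: [0.0, -0.4, -0.4]
width: 0.05
gripper_force: 15.0
0 [-8.65, -11.68, -0.06, -1.98] rows>= 6
1 [0.0, -0.0, 2.7, 0.0] rows>= 2
2 [0.0, 0.0, -2.7, 0.0] rows>= 2
```

```bash
python3 -m crank '[[[-2,-2.7,0,-0.5],[-8.65,-11.68,0,-1.98],[-8.65,-11.68,0,-1.98],[-8.65,-11.68,0,-1.98],[-8.65,-11.68,0,-1.98],[-8.65,-11.68,0,-1.98],[-8.65,-11.68,0,-1.98],[-8.65,-11.68,0,-1.98],[-8.65,-11.68,0,-1.98],[-8.65,-11.68,0,-1.98],[-8.65,-11.68,0,-1.98],[-8.65,-11.68,0,-1.98]]]'
python3 - <<'E'
from h import *
p=(.6336,-.0594)
chain([[(*p,.052,93.9)],[(*p,.12,93.9)]])
E
```

```text
t: 20.15
eef_pos: [0.6342, -0.0582, 0.1198]
ee_rot: [3.142, 0.0, -3.072]
force: [-0.2, 0.9, -1.8]
width: 0.0499
gripper_force: 15.0
0 [0.03, -0.05, 2.71, 0.01] rows>= 2
1 [0.0, 0.0, -2.72, 0.0] rows>= 2
```

```bash
python3 -m crank '[[[0.03,-0.05,1.2,0],[0.03,-0.05,2.2,0],[0.03,-0.05,2.6,0],[0.03,-0.05,2.71,0],[0.03,-0.05,2.71,0],[0.03,-0.05,2.71,0],[0.03,-0.05,2.71,0]]]'
python3 -m crank '[[[0,0,0,0],[0,0,0,0],[0,0,-1.5,0],[0,0,-3.6,0],[0,0,-3.6,0],[0,0,-3.6,0],[0,0,-3.6,0]]]' 0.25
python3 - <<'E'
from h import *
s=(.6012,.3263)
chain([[(*s,.14,0)],[(*s,.008,0)]])
E
```

```text
t: 21.02
eef_pos: [0.634, -0.0599, 0.0525]
ee_rot: [3.141, 0.001, -3.073]
force: [-0.4, -0.2, -0.2]
width: 0.0499
gripper_force: 15.0
t: 21.9
eef_pos: [0.6328, -0.06, 0.1406]
ee_rot: [-3.142, -0.002, -3.073]
force: [0.3, 0.8, -0.2]
width: 0.0658
gripper_force: 0.0
0 [0.2, 15.5, 0.02, -17.22] rows>= 9
1 [0.0, -0.0, 5.28, 0.0] rows>= 3
```

```bash
python3 -m crank '[[[0,2,-0.5,-1],[0.1,6,-0.5,-8],[0.2,15.5,0,-17.22],[0.2,15.5,0,-17.22],[0.2,15.5,0,-17.22],[0.2,15.5,0,-17.22],[0.2,15.5,0,-17.22],[0.2,15.5,0,-17.22],[0.2,15.5,0,-17.22],[0.2,15.5,0,-17.22],[0.2,15.5,0,-17.22],[0.2,15.5,0,-17.22]]]' 0.14
python3 - <<'E'
from h import *
s=(.6012,.3263)
chain([[(*s,.008,0)]])
p,d=arm.grab_frame("top");W=world("top",d)
P=W[140:185,245:285].reshape(-1,3);Q=P[(P[:,2]>.062)&(P[:,2]<.08)]
if len(Q)>5: print('top blank',len(Q),rect(Q),Q.mean(0).round(4))
print([round(v,3) for v in W[200:222,225:243].reshape(-1,3)[:,2][::60]])
E
```

```text
t: 23.4
eef_pos: [0.602, 0.3261, 0.1416]
ee_rot: [3.141, -0.0, -1.572]
force: [0.2, -1.0, 0.5]
width: 0.0753
gripper_force: 0.0
0 [-0.01, 0.03, 5.34, -0.01] rows>= 3
top blank 387 (array([ 0.6339, -0.0572]), array([0.103, 0.05 ]), 3.7) [ 0.6334 -0.0568  0.0667]
[np.float64(0.007), np.float64(-0.001), np.float64(0.003), np.float64(0.0), np.float64(-0.003), np.float64(-0.002), np.float64(0.058)]
```

Second blank sits centred at height 66 mm. Now for the second sheet.

```bash
python3 -m crank '[[[0,0,2,0],[0,0,4,0],[0,0,4.8,0],[0,0,5.2,0],[0,0,5.34,0],[0,0,5.34,0],[0,0,5.34,0]]]'
python3 -m crank '[[[0,0,0,0],[0,0,0,0],[0,0,0,0],[0,0,-0.5,0],[0,0,-2,0],[0,0,-4.5,0],[0,0,-4.5,0],[0,0,-4.5,0],[0,0,-4.5,0]]]' 1 8
python3 - <<'E'
from h import *
p=(.6336,-.0594)
chain([[(*p,.12,93.9)]])
E
```

```text
t: 24.32
eef_pos: [0.6026, 0.3268, 0.0095]
ee_rot: [-3.14, 0.001, -1.57]
force: [-0.1, 0.5, 0.3]
width: 0.0755
gripper_force: 0.0
t: 25.45
eef_pos: [0.6014, 0.3258, 0.1197]
ee_rot: [3.14, -0.001, -1.571]
force: [0.0, -0.5, -0.2]
width: 0.06
gripper_force: 8.0
0 [15.41, -1.28, -0.01, 17.22] rows>= 9
```

```bash
python3 -m crank '[[[2.5,-0.2,0,2],[15.41,-1.28,0,17.22],[15.41,-1.28,0,17.22],[15.41,-1.28,0,17.22],[15.41,-1.28,0,17.22],[15.41,-1.28,0,17.22],[15.41,-1.28,0,17.22],[15.41,-1.28,0,17.22],[15.41,-1.28,0,17.22],[15.41,-1.28,0,17.22],[15.41,-1.28,0,17.22],[15.41,-1.28,0,17.22]]]'
python3 -m crank '[[[0,0,0,0],[0,0,0,0]]]'
python3 - <<'E'
from h import *
p=(.6336,-.0594)
chain([[(*p,.0555,93.9)]])
E
```

```text
t: 26.95
eef_pos: [0.6342, -0.0586, 0.1207]
ee_rot: [3.142, -0.0, -3.071]
force: [0.6, 0.4, -0.3]
width: 0.0598
gripper_force: 8.0
t: 27.2
eef_pos: [0.6342, -0.0588, 0.1209]
ee_rot: [3.142, 0.0, -3.073]
force: [0.3, -0.1, -0.5]
width: 0.0594
gripper_force: 8.0
0 [0.03, -0.02, 2.61, 0.01] rows>= 2
```

```bash
python3 -m crank '[[[0.03,0,1.2,0],[0.03,0,2.1,0],[0.03,0,2.5,0],[0.03,0,2.61,0],[0.03,0,2.61,0],[0.03,0,2.61,0],[0.03,0,2.61,0]]]'
python3 -m crank '[[[0,0,0,0],[0,0,0,0],[0,0,-1.5,0],[0,0,-3.6,0],[0,0,-3.6,0],[0,0,-3.6,0],[0,0,-3.6,0]]]' 0.18
python3 - <<'E'
from h import *
b=(.4532,.3574)
chain([[(*b,.14,100.9)],[(*b,.0045,100.9)]])
E
```

```text
t: 28.08
eef_pos: [0.6338, -0.0589, 0.0562]
ee_rot: [3.141, 0.001, -3.073]
force: [-0.2, -0.9, -0.2]
width: 0.0596
gripper_force: 8.0
t: 28.95
eef_pos: [0.6327, -0.059, 0.1443]
ee_rot: [-3.142, -0.002, -3.073]
force: [0.0, -0.7, 0.1]
width: 0.0718
gripper_force: 0.0
0 [6.02, 17.11, 0.17, -1.4] rows>= 8
1 [0.0, -0.0, 5.42, 0.0] rows>= 3
```

```bash
python3 -m crank '[[[1.2,3.4,0,-0.3],[6.02,17.11,0.17,-1.4],[6.02,17.11,0.17,-1.4],[6.02,17.11,0.17,-1.4],[6.02,17.11,0.17,-1.4],[6.02,17.11,0.17,-1.4],[6.02,17.11,0.17,-1.4],[6.02,17.11,0.17,-1.4],[6.02,17.11,0.17,-1.4],[6.02,17.11,0.17,-1.4],[6.02,17.11,0.17,-1.4]]]' 0.22
python3 -m crank '[[[0,0,2,0],[0,0,4,0],[0,0,5,0],[0,0,5.4,0],[0,0,5.4,0],[0,0,5.4,0]]]'
python3 -m crank '[[[0,0,0,0],[0,0,0,0],[0,0,0,0],[0,0,-0.5,0],[0,0,-2.5,0],[0,0,-5.4,0],[0,0,-5.4,0],[0,0,-5.4,0],[0,0,-5.4,0]]]' 1 15
python3 - <<'E'
from h import *
p=(.6336,-.0594)
p0,d=arm.grab_frame("top");W=world("top",d)
P=W[140:185,245:285].reshape(-1,3);Q=P[(P[:,2]>.068)&(P[:,2]<.085)];print('top sheet',len(Q),rect(Q),Q.mean(0).round(4))
for r in arm.trace("tin1","top"):
    P=W[r['mask']];z=np.percentile(P[:,2],80);print(r['score'],z.round(4),rect(P[abs(P[:,2]-z)<.006]))
chain([[(*p,.14,93.9)],[(*p,.0785,93.9)]])
E
```

```text
t: 30.32
eef_pos: [0.4545, 0.3562, 0.1412]
ee_rot: [-3.141, -0.0, -2.953]
force: [0.5, -0.0, 0.9]
width: 0.0683
gripper_force: 0.0
t: 31.08
eef_pos: [0.4548, 0.3581, 0.0076]
ee_rot: [3.14, 0.002, -2.951]
force: [0.0, 0.3, 1.0]
width: 0.0679
gripper_force: 0.0
t: 32.2
eef_pos: [0.4533, 0.3566, 0.1399]
ee_rot: [-3.14, -0.002, -2.951]
force: [0.7, 0.7, -1.3]
width: 0.0497
gripper_force: 15.0
top sheet 536 (array([ 0.6321, -0.0563]), array([0.116, 0.06 ]), 3.4) [ 0.6316 -0.0561  0.0725]
0.82 0.0576 (array([0.4489, 0.1456]), array([0.065, 0.048]), -14.1)
0.75 0.0576 (array([0.4133, 0.1009]), array([0.064, 0.049]), -9.5)
0.57 0.0569 (array([ 0.4458, -0.1659]), array([0.063, 0.053]), 0.0)
0 [-3.92, -17.71, -0.02, 1.4] rows>= 8
1 [0.0, -0.0, 2.46, 0.0] rows>= 1
```

```bash
python3 -m crank '[[[-0.8,-3.4,0,0.3],[-3.92,-17.71,0,1.4],[-3.92,-17.71,0,1.4],[-3.92,-17.71,0,1.4],[-3.92,-17.71,0,1.4],[-3.92,-17.71,0,1.4],[-3.92,-17.71,0,1.4],[-3.92,-17.71,0,1.4],[-3.92,-17.71,0,1.4],[-3.92,-17.71,0,1.4],[-3.92,-17.71,0,1.4],[-3.92,-17.71,0,1.4]]]'
python3 -m crank '[[[0,0,0,0],[0,0,0,0]]]'
python3 - <<'E'
from h import *
p=(.6336,-.0594)
chain([[(*p,.079,93.9)]])
E
```

```text
t: 33.8
eef_pos: [0.6341, -0.0576, 0.1415]
ee_rot: [3.141, 0.0, -3.072]
force: [0.1, -0.8, -0.8]
width: 0.0496
gripper_force: 15.0
t: 34.05
eef_pos: [0.6342, -0.0584, 0.1415]
ee_rot: [3.142, 0.0, -3.073]
force: [0.2, 0.3, -0.7]
width: 0.0497
gripper_force: 15.0
0 [0.03, -0.04, 2.5, 0.01] rows>= 1
```

```bash
python3 -m crank '[[[0.03,-0.04,1.2,0],[0.03,-0.04,2.1,0],[0.03,-0.04,2.4,0],[0.03,-0.04,2.5,0],[0.03,-0.04,2.5,0],[0.03,-0.04,2.5,0],[0.03,-0.04,2.5,0]]]'
python3 -m crank '[[[0,0,0,0],[0,0,0,0],[0,0,-1.5,0],[0,0,-3.2,0],[0,0,-3.2,0],[0,0,-3.2,0],[0,0,-3.2,0]]]' 0.18
python3 - <<'E'
from h import *
b=(.4458,-.1659)
chain([[(*b,.16,90)],[(*b,.02,90)]])
E
```

```text
t: 34.92
eef_pos: [0.6338, -0.0596, 0.0793]
ee_rot: [3.141, 0.001, -3.073]
force: [0.5, 0.5, -1.1]
width: 0.0499
gripper_force: 15.0
t: 35.8
eef_pos: [0.6328, -0.0598, 0.1576]
ee_rot: [-3.142, -0.002, -3.073]
force: [-0.4, 0.5, 0.3]
width: 0.0715
gripper_force: 0.0
0 [7.75, -3.72, -0.09, 0.78] rows>= 4
1 [0.0, -0.0, 5.6, 0.0] rows>= 3
```

```bash
python3 -m crank '[[[2.5,-1.2,0,0.3],[7.75,-3.72,0,0.78],[7.75,-3.72,0,0.78],[7.75,-3.72,0,0.78],[7.75,-3.72,0,0.78],[7.75,-3.72,0,0.78],[7.75,-3.72,0,0.78]]]' 0.16
python3 -m crank '[[[0,0,2,0],[0,0,4,0],[0,0,5,0],[0,0,5.5,0],[0,0,5.5,0],[0,0,5.5,0]]]'
python3 -m crank '[[[0,0,0,0],[0,0,0,0],[0,0,0,0],[0,0,-0.5,0],[0,0,-1.5,0],[0,0,-1.5,0],[0,0,-1.5,0],[0,0,-1.5,0],[0,0,-1.5,0]]]' 1 35
python3 - <<'E'
from h import *
p=(.6336,-.0594)
p0,d=arm.grab_frame("top");W=world("top",d)
P=W[140:185,245:285].reshape(-1,3);Q=P[(P[:,2]>.088)&(P[:,2]<.105)];print('top blank',len(Q),rect(Q) if len(Q)>4 else'',Q.mean(0).round(4))
print(arm.get_state()['force'])
E
```

```text
t: 36.67
eef_pos: [0.4475, -0.1654, 0.1585]
ee_rot: [-3.141, -0.0, -3.14]
force: [-0.0, 0.6, 0.9]
width: 0.074
gripper_force: 0.0
t: 37.42
eef_pos: [0.4476, -0.1657, 0.0222]
ee_rot: [-3.141, 0.002, -3.141]
force: [-0.4, -0.1, 0.6]
width: 0.0738
gripper_force: 0.0
t: 38.55
eef_pos: [0.4461, -0.1658, 0.0581]
ee_rot: [3.142, -0.001, -3.141]
force: [-0.1, 0.1, -6.9]
width: 0.0499
gripper_force: 35.0
top blank 414 (array([ 0.6342, -0.057 ]), array([0.103, 0.05 ]), 3.8) [ 0.6336 -0.0566  0.0925]
[-0.52885253 -0.95640074 -5.98361143]
```

About 6.5 N, so this is the full tin. I'll put it on the stack.

```bash
python3 - <<'E'
from h import *
x,y,z=arm.get_state()['eef_pos'];p=(.6336,-.0590)
chain([[(x,y,.16,90),(*p,.16,93.9)],[(*p,.114,93.9)]])
E
```

```text
0 [-0.0, 0.0, -4.07, 0.0] rows>= 2
0 [-7.5, 4.27, -4.07, -0.78] rows>= 4
1 [0.0, -0.0, 1.84, 0.0] rows>= 1
```

```bash
python3 -m crank '[[[0,0,-2,0],[0,0,-4.07,0],[-1.5,0.8,-4.07,0],[-3.5,2,-4.07,-0.4],[-5.5,3.1,-4.07,-0.6],[-7,4,-4.07,-0.78],[-7.5,4.27,-4.07,-0.78],[-7.5,4.27,-4.07,-0.78],[-7.5,4.27,-4.07,-0.78],[-7.5,4.27,-4.07,-0.78]]]'
python3 -m crank '[[[0,0,0,0],[0,0,0,0]]]'
python3 - <<'E'
from h import *
p=(.6336,-.0590)
chain([[(*p,.114,93.9)]])
p0,d=arm.grab_frame("scene");cv2.imwrite("pics/s3.png",cv2.cvtColor(cv2.resize(p0[150:300,150:370],None,fx=3.5,fy=3.5),cv2.COLOR_RGB2BGR))
E
```

```text
t: 39.85
eef_pos: [0.6332, -0.0595, 0.1608]
ee_rot: [3.142, -0.0, -3.074]
force: [-1.3, -0.4, -6.1]
width: 0.0496
gripper_force: 35.0
t: 40.1
eef_pos: [0.6339, -0.0592, 0.1609]
ee_rot: [3.142, 0.0, -3.073]
force: [0.0, -1.0, -6.1]
width: 0.0498
gripper_force: 35.0
0 [0.01, 0.01, 1.88, 0.0] rows>= 1
```

View pics/s3.png

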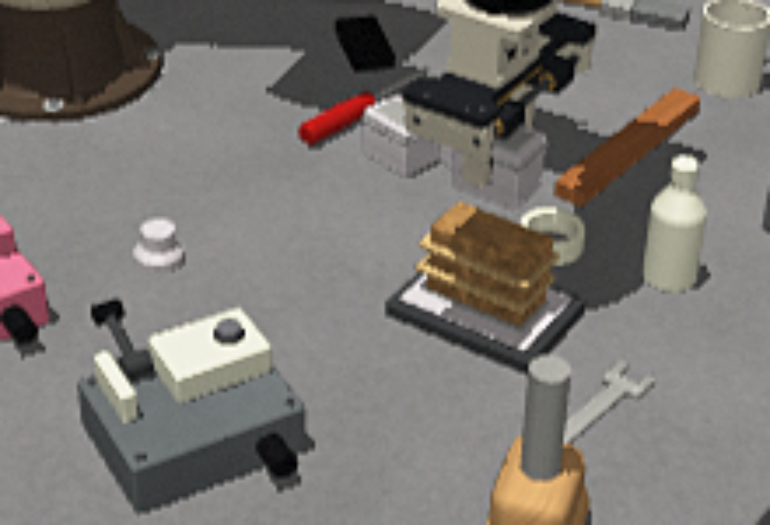

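The stack shows two separators between three blanks, squarely on the plate, with the tin held above it. I'll check the lever position numerically before releasing the tin.

```bash
python3 - <<'E'
from h import *
# breaker frame: y axis at 67.6deg
ey=np.array([np.cos(np.radians(67.6)),np.sin(np.radians(67.6)),0]);ex=np.array([ey[1],-ey[0],0])
for n in("scene","top"):
    p,d=arm.grab_frame(n);W=world(n,d);P=W.reshape(-1,3)
    dark=p.reshape(-1,3).max(1)<60
    rel=P-np.array([.5408,-.3004,0]);u,v=rel@ex,rel@ey
    m=dark&(P[:,2]>.06)&(P[:,2]<.14)&(v<-.05)&(v>-.1)&(abs(u)<.13)
    print(n,m.sum(),'u',np.percentile(u[m],[0,10,50,90,100]).round(3) if m.any() else'')
    k=m&(u<-.055);print('knob',k.sum(),P[k].mean(0).round(4),u[k].mean().round(3),v[k].mean().round(3)) if k.any() else 0
E
```

```text
scene 71 u [-0.087 -0.08  -0.072 -0.012 -0.01 ]
knob 43 [ 0.4412 -0.3436  0.0794] -0.076 -0.078
top 53 u [-0.087 -0.084 -0.069 -0.027 -0.015]
knob 28 [ 0.4393 -0.3381  0.0818] -0.08 -0.074
```

Lever is down (knob at (0.440, -0.340, 0.075)). Releasing the tin.

```bash
python3 -m crank '[[[0,0,0.8,0],[0,0,1.4,0],[0,0,1.7,0],[0,0,1.84,0],[0,0,1.9,0],[0,0,1.9,0],[0,0,1.9,0],[0,0,1.9,0]]]'
python3 -m crank '[[[0,0,0,0],[0,0,0,0],[0,0,-1.5,0],[0,0,-4,0],[0,0,-4,0],[0,0,-4,0],[0,0,-4,0],[0,0,-4,0]]]' 0.16
python3 - <<'E'
from h import *
k=np.array([.4401,-.34]);ex=np.array([.9245,-.381])
for a in range(1): pass
cl=157.6-90
chain([[(*k,.21,67.6)],[(*(k-.01*ex),.06,67.6)]])
p,d=arm.grab_frame("top");W=world("top",d)
P=W[135:190,240:290].reshape(-1,3);Q=P[(P[:,2]>.14)&(P[:,2]<.16)];print(len(Q),rect(Q),Q.mean(0).round(4))
E
```

```text
t: 41.25
eef_pos: [0.6344, -0.0589, 0.1139]
ee_rot: [-3.141, 0.001, -3.073]
force: [-3.2, 0.5, 2.3]
width: 0.0498
gripper_force: 35.0
t: 42.25
eef_pos: [0.6336, -0.059, 0.2119]
ee_rot: [-3.141, -0.002, -3.073]
force: [0.1, 0.5, -0.2]
width: 0.0736
gripper_force: 0.0
0 [8.49, -10.68, 0.07, 5.27] rows>= 6
1 [0.4, -0.0, 6.0, 0.0] rows>= 3
126 (array([ 0.6262, -0.057 ]), array([0.051, 0.048]), 3.7) [ 0.6151 -0.0566  0.1465]
```

```bash
python3 -m crank '[[[2,-2.5,0,1],[8.49,-10.68,0,5.27],[8.49,-10.68,0,5.27],[8.49,-10.68,0,5.27],[8.49,-10.68,0,5.27],[8.49,-10.68,0,5.27],[8.49,-10.68,0,5.27],[8.49,-10.68,0,5.27],[8.49,-10.68,0,5.27],[8.49,-10.68,0,5.27]]]' 0.45
python3 -m crank '[[[0,0,2,0],[0,0,3,0],[0,0,3,0],[0,0,3,0]]]'
python3 - <<'E'
from h import *
chain([[(.4401,-.34,.063,67.6)]])
p0,d=arm.grab_frame("scene");cv2.imwrite("pics/s4.png",cv2.cvtColor(cv2.resize(p0[180:300,140:320],None,fx=4,fy=4),cv2.COLOR_RGB2BGR))
E
```

```text
t: 43.55
eef_pos: [0.4411, -0.3392, 0.213]
ee_rot: [-3.142, -0.0, 2.752]
force: [-0.5, -0.2, -0.1]
width: 0.0483
gripper_force: 0.0
t: 44.05
eef_pos: [0.4415, -0.34, 0.1392]
ee_rot: [-3.141, 0.001, 2.751]
force: [-0.3, -0.3, 0.3]
width: 0.0482
gripper_force: 0.0
0 [0.05, -0.02, 3.05, 0.01] rows>= 2
```

View pics/s4.png

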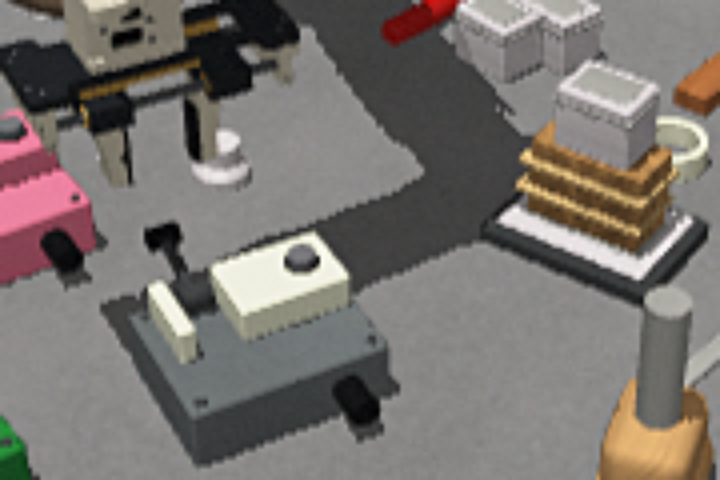

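The full tin stands on the stack, and the gripper straddles the lever knob at px (162,237) in the crop. I'll descend, grip the ends of the bar lightly and follow the arc.

```bash
python3 -m crank '[[[0,0,1.5,0],[0,0,2.6,0],[0,0,3.05,0],[0,0,3.05,0],[0,0,3.05,0]]]'
python3 -m crank '[[[0,0,0,0],[0,0,0,0],[0,0,0,0],[0,0,0,0]]]' 1 5
python3 -m crank '[[[-0.17,0,-0.49,0],[-0.5,0,-1.02,0],[-0.96,0,-1.44,0],[-1.52,0,-1.73,0],[-2.13,0,-1.86,0],[-2.55,0,-1.86,0],[-2.76,0,-1.84,0],[-2.76,0,-1.84,0],[-2.76,0,-1.84,0]]]'
python3 - <<'E'
from h import *
print(arm.get_state()['moment'])
p0,d=arm.grab_frame("scene");cv2.imwrite("pics/s5.png",cv2.cvtColor(cv2.resize(p0[200:300,140:280],None,fx=4,fy=4),cv2.COLOR_RGB2BGR))
E
```

```text
t: 44.72
eef_pos: [0.4416, -0.3403, 0.0632]
ee_rot: [-3.141, 0.002, 2.751]
force: [0.4, -0.5, 0.0]
width: 0.0487
gripper_force: 0.0
t: 45.22
eef_pos: [0.4402, -0.3411, 0.0622]
ee_rot: [-3.14, 0.0, 2.751]
force: [-3.5, -10.1, -0.5]
width: 0.0246
gripper_force: 5.0
t: 46.35
eef_pos: [0.5041, -0.3677, 0.1083]
ee_rot: [-3.14, 0.0, 2.75]
force: [-2.1, -5.9, 0.3]
width: 0.0238
gripper_force: 5.0
[-2.64060859  0.66594515  0.02228459]
```

View pics/s5.png

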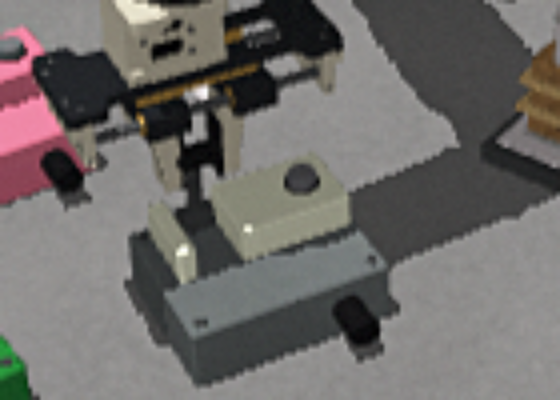

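The lever is upright with its knob between the fingers at px (200,155). I'll release and retreat up and away, towards the front right.

```bash
python3 -m crank '[[[0,0,0,0],[0,0,0,0],[0,0,0,0],[0,0,-1.5,0],[0,0,-3.5,0],[0,0,-3.5,0]]]' 0.5
python3 -m crank '[[[2,-3,0,0],[5,-8,0,0],[5,-8,0,0],[5,-8,0,0],[5,-8,0,0],[5,-8,0,0],[5,-8,0,0],[5,-8,0,0]]]'
python3 - <<'E'
from h import *
p0,d=arm.grab_frame("scene");cv2.imwrite("pics/s6.png",cv2.cvtColor(cv2.resize(p0[130:310,140:380],None,fx=3.2,fy=3.2),cv2.COLOR_RGB2BGR))
p,d=arm.grab_frame("top");W=world("top",d);P=W.reshape(-1,3)
rel=P-np.array([.5408,-.3004,0]);u=rel[:,:2]@[.9245,-.381];v=rel[:,:2]@[.381,.9245]
m=(P[:,2]>.1)&(P[:,2]<.14)&(v<-.04)&(v>-.11)&(abs(u)<.12);print('knob',m.sum(),P[m].mean(0).round(4),u[m].mean().round(4))
for lo,hi in((.14,.16),(.086,.1)):
    Q=P[(P[:,2]>lo)&(P[:,2]<hi)&(abs(P[:,0]-.634)<.08)&(abs(P[:,1]+.058)<.07)];print(len(Q),rect(Q),Q[:,2].mean().round(4))
for r in arm.trace("tin1","top"):
    q=W[r['mask']];z=np.percentile(q[:,2],80);print(round(r['score'],2),z.round(3),rect(q[abs(q[:,2]-z)<.006]))
E
```

```text
t: 47.15
eef_pos: [0.5067, -0.3671, 0.2]
ee_rot: [-3.141, 0.008, 2.751]
force: [-0.4, -0.5, -0.7]
width: 0.0437
gripper_force: 0.0
t: 48.15
eef_pos: [0.3135, -0.5028, 0.1952]
ee_rot: [3.142, 0.0, 2.752]
force: [-0.5, -0.8, -0.4]
width: 0.0438
gripper_force: 0.0
knob 44 [ 0.5006 -0.3655  0.1254] -0.0124
312 (array([ 0.6353, -0.0564]), array([0.07 , 0.049]), 4.0) 0.1475
105 (array([ 0.6338, -0.0571]), array([0.103, 0.049]), 4.2) 0.0919
0.75 0.15 (array([ 0.6359, -0.0561]), array([0.067, 0.05 ]), 0.8)
0.75 0.058 (array([0.4486, 0.1456]), array([0.065, 0.051]), -11.4)
0.67 0.058 (array([0.4136, 0.1007]), array([0.062, 0.048]), -6.5)
```

View pics/s6.png

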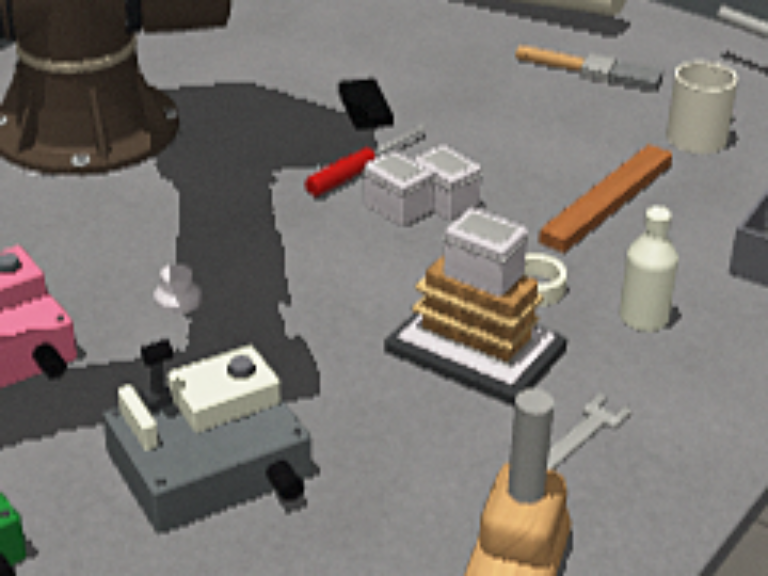

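The lever knob is back where it started (px (157,350) in the crop). The stack with the full tin is level and centred, and the two empty tins are upright at (400,185) and (450,180). Handing in.

```bash
python3 -c "
from station import arm
print(arm.job_done())"
```

```text
the job is handed in; nothing more can be done
None
```

I handed the job in at about 48 s with no verdict shown: the button was pressed and the lever dropped, the three blanks are stacked with two separators and the full tin on top (about 6.5 N when lifted; I did not lift the other two), and the lever is back up.

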